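# Pack up the mosaic table

### The arm

A 6-joint arm with a two-finger parallel gripper is mounted at the origin on the work surface. World frame = base frame: x ahead of the robot, y to its left, z up, the work surface at z = 0. Lengths are in m, angles in rad, forces in N, time in s.
With the tool pointing down it reaches from about 0.4 to 0.825 m from the base axis. Payload 7 kg.
Tool frame: the origin (TCP) lies on the centre line of the jaws, within the pads' length; the fingertips stand manip.tip_extent ahead of it and the grasp point (between the pads) is the TCP (manip.tip_extent is the distance from the TCP to the fingertips, in m); z points along the fingers, y is the line along which they close (so a half turn about z gives the same grasp; the last joint's range is limited). The gripper opens to 88 mm and grips with 3 to 60 N. Pads are 19 mm wide; open, the fingers measure 130 mm over their backs; the gripper's body (78 mm by 193 mm) begins 47 mm behind the grasp point.
Start: joints at [1.634, 0.359, 0.012, 0, -1.224, -0.288], TCP at [0.15, 0.658, 0.246] pointing down, gripper open.
Joint ranges: [-3.07, 3.07], [-1.43, 2.12], [-1.02, 1.25], [-3.03, 1.67], [-3.05, -0], [-3.03, 3.03]. Speed limits (rad/s): [2.39, 2.39, 3.01, 3.14, 3.14, 3.14].

### API

Orientations are given as [roll, pitch, yaw] about the fixed x, y, z axes, in that order (R = Rz(yaw) Ry(pitch) Rx(roll)).
In Python, from bench import manip, imaging gives the robot as it stands.
- The arm moves only by the tool servo_tool, never from a script. Its argument "commands" is a list of rows, each an object with "xyz": the shift along the tool's x, y, z in mm, a list of three; "turn": the turn about the tool's z in rad. A call has 1 to 20 rows; each row shifts and turns the commanded pose from where the row before left it, along the tool's axes as they then stand; what a row does not reach is not made up. A row lasts 1/8 s, in which the tool goes at most 62.5 mm and 10.7 degrees, less where a joint would pass 70% of its speed; a pose out of reach is approached as far as the arm can. A call is refused whole if a number of a shift passes 62.5 or a number of a turn 0.188, either way. A call with a gripper value outside its range is refused whole. "fingers" is the opening, from 0 (shut) to 1 (fully open), set as the call begins (left out, the last holds). The fingers move at their own pace and stop on an object; "squeeze" is the grip in N (left out, the last holds). Time passes only in rows, so rows that do not move let the fingers close. It gives the time, the measured TCP pose, the force, the opening and the grip force at its end, in the units of the state.
- manip.read_state(): the state, without advancing time (a new reading comes with each control period).
- imaging.camera(name): name is "scene" or "top"; returns a dict with "color" (384x512x3 uint8, red, green, blue), "mtx" (3x3 intrinsics, pixels), "dist_coeffs" ([k1, k2, p1, p2, k3] as OpenCV has them; the pictures are not rectified), "R" (3x3) and "t" (3): a world point X has camera coordinates R X + t. Camera axes: x right, y down, z forward; pixel columns grow to the right and rows downward; lengths in m; the calibration is good to about 2 mm. A picture is of the moment at which its call begins. There is no depth.
- manip.job_done(): hands the job in; it is judged then, once.
Trained networks look in the newest picture that a camera, given by its name, has taken for a name from the list of things; names that differ only in an ending like _2 or _b are one class to them, and where a whole thing is asked for, a point or a joint stands for the part that bears it (a point fixed in the world has none). Each returns a list of dicts, best first, with "score" (0 to 1); they miss things now and then, are a little off and sometimes report something else, mostly with a low value. They report only what shows in the picture. A call takes as long as a camera call. They do not tell look-alikes from the thing itself.
- imaging.silhouettes(camera, thing): "region" (384x512 bool, what is visible of it).
- imaging.tip_of(camera, thing): "location" ([x, y, z] in m, in world coordinates, good to about 4 mm: a listed point, or the origin of a listed thing).
The state is a dict: "time_s": time; "joints": joint angles; "dq": joint speeds; "joint_torque": joint torques, N m; "position": TCP position; "orientation": TCP orientation; "force": force on the tool from outside, world axes, zero at the start; "wrist_torque": the same for the moment, N m; "gripper_width": finger opening in m; "grasp_force": force on a finger pad.
Only numpy, scipy, OpenCV 4.12 (cv2) and the standard library are available. Lean on these libraries where they do the work, as an engineer would, in place of code of your own. Each camera call takes 0.05 s, during which the arm holds its last target. There are 200 camera calls.

### The job

Pack up after the mosaic workshop: first put all the closed jars into the grey tub, then set the plywood cover on the tub so that it sits fully down and level, and then stack all the white tile cases flat on the cover in a single column, each centred over the middle of the cover with its long side along the cover's long side. Leave the cup, the glue bottle and the mosaic where they are.

Things in the scene. Friction and masses are not known exactly. Their poses are not given: they have to be found in the camera images.
- tub: Open grey plastic storage tub, fixed to the table; its position and turn differ from start to start. Outside 128 mm (its x) by 202 mm (its y), 74 mm high; inside 116 by 190 mm, walls 6 mm, floor 6 mm thick. Origin: centre of its underside, on the table; z up.
- cover_mid (a point): Loose plywood cover, 0.28 kg, right way up: plate 136 (x) by 210 (y) by 10 mm; below it an 8 mm high batten frame, 110 by 184 mm outside, 94 by 168 inside, drops into the tub with 3 mm to spare each side. Gripped from above by the 44 mm wide (along y) web between its two hand holes. Point: middle of web and plate, at half thickness: 13 mm above the table at the start, 79 mm when seated
- cover_hole (a point): Middle of one of the cover's two hand holes, 42 mm along +y from the cover's middle; the other is at -42 mm. Each is 36 mm (x) by 40 mm (y), goes right through the plate, and has nothing under it inside the batten frame, so a finger can pass through and clasp the web between the holes.
- jar1_mid (a point): Closed jar of mosaic stones, squat green glass with a metal lid, a 40 mm cylinder 50 mm tall, 0.12 kg, standing on the table. The point is its centre, 25 mm up; z along its axis. May be absent.
- jar2_mid (a point): Closed jar of mosaic stones, squat green glass with a metal lid, a 40 mm cylinder 50 mm tall, 0.12 kg, standing on the table. The point is its centre, 25 mm up; z along its axis. May be absent.
- jar3_mid (a point): Closed jar of mosaic stones, squat green glass with a metal lid, a 40 mm cylinder 50 mm tall, 0.12 kg, standing on the table. The point is its centre, 25 mm up; z along its axis. May be absent.
- case1_mid (a point): Closed flat tile case, white plastic box 60 mm (x) by 110 mm (y) by 38 mm high, about 0.22 kg, lying flat on the table. The point is its centre, 19 mm up; z up. May be absent.
- case2_mid (a point): Closed flat tile case, white plastic box 60 mm (x) by 110 mm (y) by 38 mm high, about 0.22 kg, lying flat on the table. The point is its centre, 19 mm up; z up. May be absent.
- case3_mid (a point): Closed flat tile case, white plastic box 60 mm (x) by 110 mm (y) by 38 mm high, about 0.22 kg, lying flat on the table. The point is its centre, 19 mm up; z up. May be absent.
- case4_mid (a point): Closed flat tile case, white plastic box 60 mm (x) by 110 mm (y) by 38 mm high, about 0.22 kg, lying flat on the table. The point is its centre, 19 mm up; z up. May be absent.
- cup: Small white cup, 56 mm across, 52 mm tall: a bystander. Origin: centre of its underside.
- glue: White glue bottle, 52 mm across, 140 mm tall: a bystander. Origin: centre of its underside.
- mosaic: Unfinished mosaic coaster, 90 by 90 by 11 mm: a bystander. Origin: centre of its underside.
There are look-alikes about, which are no part of the job. Leave any blue look-alike of the part that bears case4_mid alone.

How it is judged:
On the way, in this order (a step that is already met when the one before it is completed fails the run):
1. all jars are in the tub (x of jar1_mid in the frame of tub between -0.058 and 0.058 m and y of jar1_mid in the frame of tub between -0.095 and 0.095 m and z of jar1_mid in the frame of tub between 0 and 0.05 m and x of jar2_mid in the frame of tub between -0.058 and 0.058 m and y of jar2_mid in the frame of tub between -0.095 and 0.095 m and z of jar2_mid in the frame of tub between 0 and 0.05 m and x of jar3_mid in the frame of tub between -0.058 and 0.058 m and y of jar3_mid in the frame of tub between -0.095 and 0.095 m and z of jar3_mid in the frame of tub between 0 and 0.05 m), for 0.2 s.
2. the cover is seated level on the tub, jars inside (all of step 1 and horizontal distance between cover_mid and tub below 0.008 m and angle between the y axis of cover_mid and the y axis of tub, either way round below 0.08 rad and angle between cover_mid's own z axis and vertical below 0.035 rad and z of cover_mid in the frame of tub between 0.075 and 0.083 m), for 0.3 s.
At the end, for the whole second after the job is handed in: All jars in the tub; cover down on its rim (within 4 mm in height, 8 mm off centre, 0.08 rad in turn, 0.035 rad tilt); every case flat above the cover (tilt under 0.06 rad), centred within 15 mm of its middle, long side within 0.15 rad of the cover's (all of step 2 and horizontal distance between each of case1_mid, case2_mid, case3_mid, case4_mid and cover_mid below 0.015 m and angle between the y axis of each of case1_mid, case2_mid, case3_mid, case4_mid and the y axis of cover_mid, either way round below 0.15 rad and angle between each of case1_mid, case2_mid, case3_mid, case4_mid's own z axis and vertical below 0.06 rad and z of each of case1_mid, case2_mid, case3_mid, case4_mid in the frame of cover_mid above 0.015 m); the robot touches nothing.
It fails at once if the cup is knocked over or shoved more than 60 mm (distance of cup from where it was at the start of the episode above 0.06 m or angle between cup's own z axis and vertical above 0.7 rad).
It fails at once if the glue is knocked over or shoved more than 60 mm (distance of glue from where it was at the start of the episode above 0.06 m or angle between glue's own z axis and vertical above 0.7 rad).
It fails at once if the mosaic is knocked over or shoved more than 60 mm (distance of mosaic from where it was at the start of the episode above 0.06 m or angle between mosaic's own z axis and vertical above 0.7 rad).
Of jar1, jar2, jar3 only 2 to 3 are there at a start; the rules pass over those that are not, and their reading is None.
Of case1, case2, case3, case4 only 3 to 4 are there at a start; the rules pass over those that are not, and their reading is None.
At some moment in a run one of jar1, jar2, jar3 may be knocked a few centimetres aside while the robot is not near it.
Once in a run the grip may slacken for a moment while it holds something.
It also fails if it takes over 210 s, if anything falls off the work surface, if the arm or the gripper's body presses on something with over 40 N, if the wrist force passes 120 N, or if a joint passes its speed limit or range.

## Working session

There is one attempt and no reset: what is moved stays moved. The work goes in short steps, Python scripts to look and compute and a tool call to move; the robot and the scene stay as the last step left them, time stands still between calls to the robot, and variables do not carry over. Pictures are saved under pics/ and viewed, at most 14 in all, crops included, and the job is handed in when it is done.

Besides the shell and the picture viewer there is one more tool, called after "Call:" in YAML: its name, and indented under it one key for each argument. servo_tool: Moves the arm, as the interface text tells. Its arguments: {"type":"object","properties":{"commands":{"type":"array","items":{"type":"object","properties":{"xyz":{"type":"array","items":{"type":"number"}},"turn":{"type":"number"}}}},"fingers":{"type":"number"},"squeeze":{"type":"number"}},"required":["commands"]}

```bash
mkdir -p pics; ls
python3 - <<'E'
from bench import manip, imaging
import cv2
print(manip.read_state(), manip.tip_extent)
for c in ("top","scene"):
    d=imaging.camera(c); cv2.imwrite(f"pics/{c}0.png",cv2.resize(d["color"][:,:,::-1],(768,576)))
    print(c,d["mtx"].tolist(),(-d["R"].T@d["t"]).round(3),d["R"].round(2).tolist())
    for n in ["tub","cover_mid","cover_hole","jar1_mid","case1_mid","cup","glue","mosaic"]:
        for r in imaging.tip_of(c,n): print(n,round(r["score"],2),[round(float(v),3) for v in r["location"]])
E
```

```text
pics
{'time_s': 0.0, 'joints': array([ 1.63411804e+00,  3.59370308e-01,  1.10554049e-02, -3.53758737e-04,
       -1.22409125e+00, -2.88102945e-01]), 'dq': array([ 1.49473170e-04, -1.15573052e-03,  7.62203005e-04, -2.21534681e-03,
        3.11810735e-05, -1.70294067e-03]), 'joint_torque': array([-2.90268881e-04, -5.82716775e+01,  2.93048126e+01,  6.99684799e+00,
        6.86174812e-03, -1.63386785e-04]), 'position': array([0.1503715 , 0.65756618, 0.24463123]), 'orientation': array([ 3.13995468e+00, -1.38599800e-04, -2.24901594e-01]), 'force': array([0.22357549, 0.43683377, 0.11816773]), 'wrist_torque': array([-0.00060281, -0.01723805,  0.02047385]), 'grasp_force': 0.0, 'gripper_width': 0.08767721717673752} 0.019
top [[364.38139904015173, 0.0, 254.7767168421505], [0.0, 364.38139904015173, 190.7930239493464], [0.0, 0.0, 1.0]] [0.307 0.07  1.148] [[0.01, -1.0, -0.01], [-0.98, -0.01, -0.19], [0.19, 0.01, -0.98]]
tub 0.95 [0.6, 0.01, 0.0]
tub 0.62 [0.434, 0.381, 0.02]
cover_mid 0.89 [0.547, -0.353, 0.013]
cover_hole 0.81 [0.542, -0.317, 0.015]
jar1_mid 0.5 [0.434, 0.054, 0.027]
case1_mid 0.42 [0.433, 0.246, 0.017]
cup 0.49 [0.355, -0.228, -0.003]
glue 0.77 [0.707, -0.197, 0.001]
glue 0.69 [0.437, 0.383, 0.019]
mosaic 0.91 [0.696, 0.264, -0.001]
mosaic 0.4 [0.562, 0.38, 0.021]
scene [[444.1540059187736, 0.0, 258.89760215161635], [0.0, 444.1540059187736, 188.70645070758843], [0.0, 0.0, 1.0]] [ 1.386 -0.278  0.694] [[0.4, 0.92, -0.01], [0.51, -0.23, -0.83], [-0.76, 0.33, -0.56]]
tub 0.7 [0.605, 0.008, 0.003]
cover_mid 0.57 [0.551, -0.355, 0.012]
cover_hole 0.86 [0.544, -0.311, 0.017]
jar1_mid 0.54 [0.426, 0.049, 0.032]
cup 0.77 [0.357, -0.229, -0.002]
glue 0.87 [0.709, -0.193, 0.0]
glue 0.19 [0.425, 0.053, 0.03]
mosaic 0.74 [0.696, 0.263, -0.002]
```

View pics/top0.png

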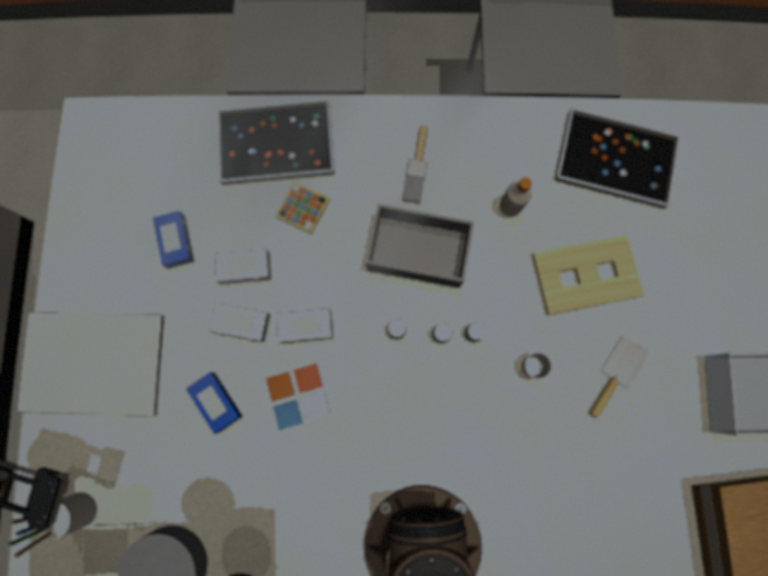

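View pics/scene0.png

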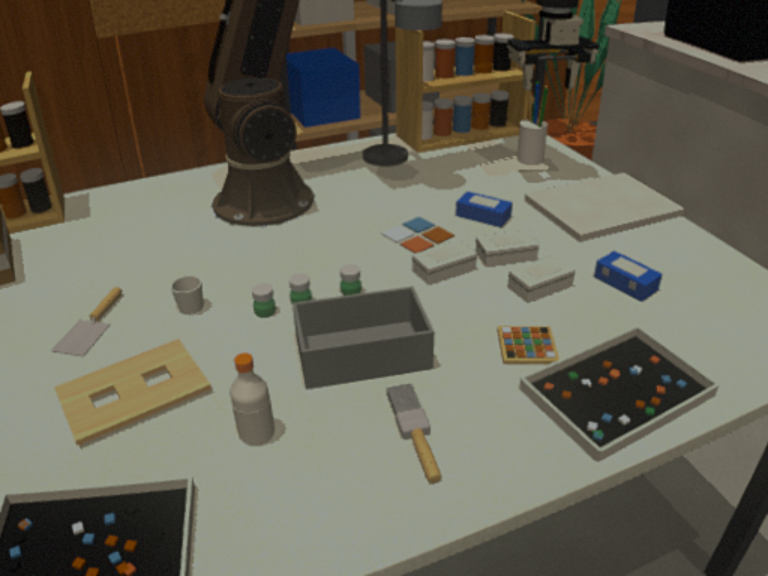

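Top view (768 px scale) candidates: the white cases are at (242,265), (238,322) and (304,325). The blue look-alikes at (172,238) and (213,402), and the flat tile at (314,405), are not cases. The jars are at (397,328), (442,333) and (475,332); the cup at (533,366) and the glue at (515,197) are bystanders. The tub is at (418,245) and the cover at (587,275).

```bash
cat > h.py <<'E'
import numpy as np, cv2
from bench import manip, imaging
from scipy.optimize import minimize
def proj(d,P):
    r,_=cv2.Rodrigues(d["R"]); return cv2.projectPoints(np.float64(P),r,np.float64(d["t"]),d["mtx"],np.float64(d["dist_coeffs"]))[0][:,0]
def unproj(d,uv,z):
    n=cv2.undistortPoints(np.float64([[uv]]),d["mtx"],np.float64(d["dist_coeffs"]))[0,0]
    v=d["R"].T@np.array([n[0],n[1],1]); c=-d["R"].T@d["t"]; return c+v*(z-c[2])/v[2]
def box(a,b,z0,z1): return np.array([[x,y,z] for x in(-a/2,a/2) for y in(-b/2,b/2) for z in(z0,z1)])
def cyl(r,z0,z1): return np.array([[r*np.cos(t),r*np.sin(t),z] for t in np.linspace(0,6.2832,24) for z in(z0,z1)])
S=dict(tub=box(.128,.202,0,.074),cover_mid=box(.136,.210,.008,.018),jar1_mid=cyl(.02,0,.05),case1_mid=box(.06,.11,0,.038))
def mask(d,P,p,k=4):
    c,s=np.cos(p[2]),np.sin(p[2]); Q=P@np.array([[c,s,0],[-s,c,0],[0,0,1]])+[p[0],p[1],0]
    h=cv2.convexHull(np.float32(proj(d,Q)))[:,0]
    m=np.zeros((384*k,512*k),np.uint8); cv2.fillPoly(m,[np.int32(np.round((h+.5)*k*16))],1,shift=4); return m
def fit(d,region,P,p0,k=4,dz=0):
    R=cv2.resize(region.astype(np.uint8),None,fx=k,fy=k,interpolation=cv2.INTER_NEAREST)
    P=P+[0,0,dz]
    def f(p):
        m=mask(d,P,p,k); return -(m&R).sum()/max((m|R).sum(),1)
    best=None
    for y in (p0[2:] if len(p0)>2 else np.arange(0,3.14,.4)):
        r=minimize(f,[p0[0],p0[1],y],method="Nelder-Mead",options=dict(initial_simplex=np.array([p0[0],p0[1],y])+np.array([[0,0,0],[.012,0,0],[0,.012,0],[0,0,.2]]),xatol=2e-4,fatol=1e-4,maxiter=120))
        if best is None or r.fun<best.fun: best=r
    return best.x,-best.fun
def look(names,cams=("top","scene"),z=None,dz=0):
    for c in cams:
        d=imaging.camera(c)
        for n in names:
            for s in imaging.silhouettes(c,n):
                g=s["region"]; v,u=np.nonzero(g)
                if s["score"]<.15 or len(u)<20: continue
                w=unproj(d,(u.mean(),v.mean()),S[n][:,2].mean()+dz)
                p,q=fit(d,g,S[n],[w[0],w[1]] + ([0.] if n[0]=='j' else []),dz=dz)
                col=d["color"][g].mean(0).astype(int)
                print(c,n,"sc%.2f iou%.2f n%d"%(s["score"],q,len(u)),p.round(4),"px",int(u.mean()),int(v.mean()),col,flush=True)
E
time python3 -c "
from h import *
look(['tub','cover_mid','jar1_mid','case1_mid'])"
```

```text
top tub sc0.74 iou-0.00 n3033 [ 0.7398 -0.2427  3.2889] px 279 163 [85 83 79]
top cover_mid sc0.91 iou-0.00 n2458 [ 0.6041 -0.1133 -6.3704] px 390 182 [126 124  88]
top jar1_mid sc0.57 iou-0.00 n118 [ 0.4412  0.1023 -0.5778] px 263 218 [119 124 129]
scene tub sc0.75 iou-0.00 n4998 [ 0.9279 -0.0879  1.5333] px 241 224 [72 71 63]
scene cover_mid sc0.79 iou-0.00 n3607 [ 0.8254 -0.378  -5.5111] px 86 260 [145 129  84]
scene jar1_mid sc0.68 iou-0.00 n263 [ 0.4375  0.0928 -0.4   ] px 232 186 [ 92 102  84]h.py:20: RuntimeWarning: overflow encountered in scalar negative
  m=mask(d,P,p,k); return -(m&R).sum()/max((m|R).sum(),1)

real	0m31.126s
user	0m18.209s
sys	0m7.123s
```

```bash
sed -i 's/return -(m&R).sum()\/max((m|R).sum(),1)/return -float((m\&R).sum())\/max(float((m|R).sum()),1)/' h.py
time python3 - <<'E'
from h import *
look(['tub','cover_mid','jar1_mid','case1_mid'])
d=imaging.camera("top")
a=cv2.resize(d["color"][155:235,130:230,::-1],None,fx=7,fy=7,interpolation=cv2.INTER_CUBIC)
b=cv2.resize(d["color"][205:235,250:330,::-1],None,fx=7,fy=7,interpolation=cv2.INTER_CUBIC)
cv2.imwrite("pics/a.png",cv2.convertScaleAbs(a,alpha=1.4,beta=0)); cv2.imwrite("pics/b.png",b)
np.save("top0.npy",d["color"])
E
```

```text
top tub sc0.93 iou0.97 n2958 [ 0.6053  0.01   -0.1874] px 278 163 [84 83 79]
top cover_mid sc0.60 iou0.90 n2560 [ 0.5534 -0.3542  3.3293] px 391 182 [126 124  89]
top jar1_mid sc0.55 iou0.80 n125 [0.4311 0.0529 0.1347] px 264 219 [118 124 129]
top case1_mid sc0.69 iou0.29 n2484 [ 0.5513 -0.3451  1.6982] px 391 182 [126 124  88]
scene tub sc0.83 iou0.96 n4891 [ 0.6018  0.0074 -0.2048] px 241 224 [71 70 63]
scene cover_mid sc0.68 iou0.93 n3680 [ 0.5528 -0.3534  0.2018] px 86 260 [145 128  84]
scene cover_mid sc0.45 iou0.67 n5090 [0.605  0.0117 2.9316] px 241 224 [72 71 64]
scene jar1_mid sc0.72 iou0.72 n228 [0.4205 0.0532 0.3223] px 232 185 [ 92 103  84]
real	0m44.418s
user	0m26.956s
sys	0m10.657s
```

View pics/a.png

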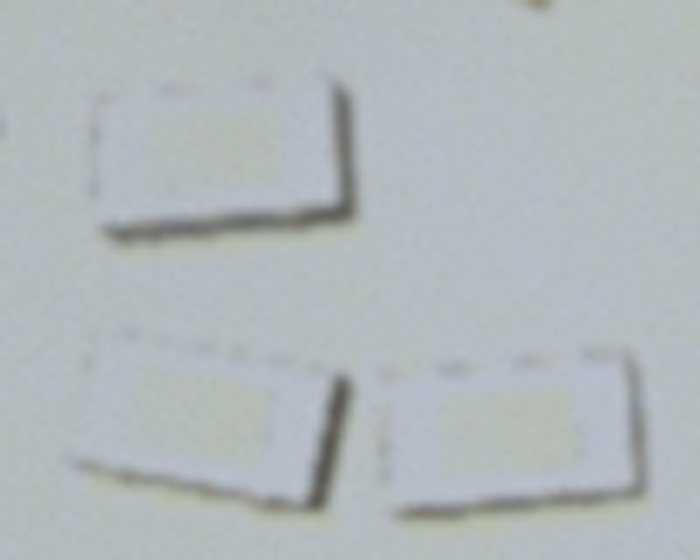

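View pics/b.png

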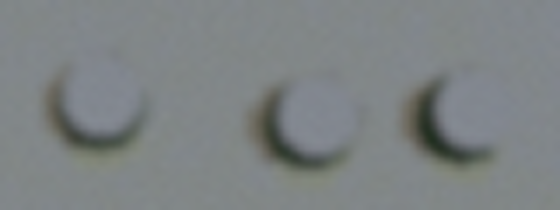

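Run:
```python
from h import *
d=imaging.camera("top")
f=lambda x,y,o,z:unproj(d,((x+.5)/7-.5+o[0],(y+.5)/7-.5+o[1]),z)
for n,C in dict(A=[(97,97),(335,80),(346,205),(103,229)],B=[(92,330),(340,372),(312,500),(76,462)],C=[(385,372),(630,350),(641,488),(395,508)]).items():
    P=np.array([f(*c,(130,155),.038)[:2] for c in C]); e=P[1]-P[0]+P[2]-P[3]
    s=P[2]-P[1]+P[3]-P[0]
    print(n,P.mean(0).round(4),"yaw of long",np.degrees(np.arctan2(e[1],e[0])).round(1),"len",np.hypot(*e).round(3)/2,np.hypot(*s).round(3)/2, P.round(3).tolist())
for c in [(100,100),(316,120),(476,110)]: print("jar",f(*c,(250,205),.05).round(4))
```

```text
A [0.561  0.3794] yaw of long -84.6 len 0.1095 0.0595 [[0.586, 0.437], [0.595, 0.329], [0.537, 0.321], [0.525, 0.43]]
B [0.4419 0.3793] yaw of long -98.6 len 0.1105 0.058 [[0.48, 0.432], [0.462, 0.32], [0.405, 0.33], [0.421, 0.435]]
C [0.4376 0.2425] yaw of long -84.4 len 0.1085 0.0605 [[0.462, 0.3], [0.473, 0.192], [0.412, 0.185], [0.402, 0.293]]
jar [0.4291 0.0552 0.05  ]
jar [ 0.4213 -0.038   0.05  ]
jar [ 0.4262 -0.1072  0.05  ]
```

The crops show three white cases whose sizes match (110 × 60 mm), and three jars with their lids at crop pixels (100,100), (316,120) and (476,110). I'm starting with jar 1 (px 264,219), turning the fingers to close along the tub's short side.

Call:
servo_tool:
  commands:
    - {"turn":0.1712}
    - {"turn":0.1712}
    - {"turn":0.1712}
    - {"turn":0.1712}
    - {"turn":0.1712}
    - {"turn":0.1712}
    - {"turn":0.1712}
    - {"turn":0.1712}
    - {"turn":0.1712}
    - {"xyz":[48.9,-35.5,0]}
    - {"xyz":[48.9,-35.5,0]}
    - {"xyz":[48.9,-35.5,0]}
    - {"xyz":[48.9,-35.5,0]}
    - {"xyz":[48.9,-35.5,0]}
    - {"xyz":[48.9,-35.5,0]}
    - {"xyz":[48.9,-35.5,0]}
    - {"xyz":[48.9,-35.5,0]}
    - {"xyz":[48.9,-35.5,0]}
    - {"xyz":[48.9,-35.5,0]}
  fingers: 0.85
  squeeze: 25

```text
$.commands[0]: bad value
```

```bash
cat >> h.py <<'E'
def plan(x,y,z,psi=None):
    s=manip.read_state(); p=s["position"]; w=s["orientation"][2]
    dt=0 if psi is None else -((psi-w+np.pi)%(2*np.pi)-np.pi)
    w2=w if psi is None else psi   # shifts come after the turn
    d=np.array([x,y,z])-p
    print("t%.1f"%s["time_s"],"pos",p.round(4),"yaw %.3f"%w,"turn %.3f"%dt,"shift mm x %.1f y %.1f z %.1f"%tuple(1000*np.array([d[0]*np.cos(w2)+d[1]*np.sin(w2),d[0]*np.sin(w2)-d[1]*np.cos(w2),-d[2]])),"w %.4f gf %.1f F %s"%(s["gripper_width"],s["grasp_force"],s["force"].round(1)))
E
python3 -c "
from h import *
plan(.429,.0545,.033,-1.766)"
```

```text
t2.0 pos [0.1505 0.658  0.2456] yaw -0.225 turn 1.541 shift mm x 538.0 y -390.3 z 212.6 w 0.0877 gf 0.0 F [ 0.6  0.1 -0.5]
```

Call:
servo_tool:
  commands:
    - {"xyz":[0,0,0],"turn":0.1712}
    - {"xyz":[0,0,0],"turn":0.1712}
    - {"xyz":[0,0,0],"turn":0.1712}
    - {"xyz":[0,0,0],"turn":0.1712}
    - {"xyz":[0,0,0],"turn":0.1712}
    - {"xyz":[0,0,0],"turn":0.1712}
    - {"xyz":[0,0,0],"turn":0.1712}
    - {"xyz":[0,0,0],"turn":0.1712}
    - {"xyz":[0,0,0],"turn":0.1712}
    - {"xyz":[48.9,-35.5,0],"turn":0}
    - {"xyz":[48.9,-35.5,0],"turn":0}
    - {"xyz":[48.9,-35.5,0],"turn":0}
    - {"xyz":[48.9,-35.5,0],"turn":0}
    - {"xyz":[48.9,-35.5,0],"turn":0}
    - {"xyz":[48.9,-35.5,0],"turn":0}
    - {"xyz":[48.9,-35.5,0],"turn":0}
    - {"xyz":[48.9,-35.5,0],"turn":0}
    - {"xyz":[48.9,-35.5,0],"turn":0}
    - {"xyz":[48.9,-35.5,0],"turn":0}
  fingers: 0.85
  squeeze: 25

```text
time_s: 4.38
position: [0.4046, 0.1078, 0.2462]
orientation: [-3.14, 0.001, -1.765]
force: [1.4, -0.0, 0.6]
gripper_width: 0.0743
grasp_force: 0.0
```

```bash
python3 -c "
from h import *
plan(.429,.0545,.033,-1.766)"
```

```text
t4.4 pos [0.4046 0.1078 0.2462] yaw -1.765 turn 0.001 shift mm x 47.6 y -34.3 z 213.2 w 0.0743 gf 0.0 F [ 1.4 -0.   0.6]
```

Call:
servo_tool:
  commands:
    - {"xyz":[47.6,-34.3,0],"turn":0}
    - {"xyz":[0,0,45],"turn":0}
    - {"xyz":[0,0,45],"turn":0}
    - {"xyz":[0,0,45],"turn":0}
    - {"xyz":[0,0,40],"turn":0}
    - {"xyz":[0,0,38],"turn":0}
    - {"xyz":[0,0,0],"turn":0}

```text
time_s: 5.25
position: [0.4269, 0.0551, 0.0308]
orientation: [3.138, -0.004, -1.766]
force: [-0.2, -0.2, 0.6]
gripper_width: 0.0742
grasp_force: 0.0
```

Call:
servo_tool:
  commands:
    - {"xyz":[0,0,0],"turn":0}
    - {"xyz":[0,0,0],"turn":0}
    - {"xyz":[0,0,0],"turn":0}
    - {"xyz":[0,0,0],"turn":0}
    - {"xyz":[0,0,0],"turn":0}
  fingers: 0.2

```text
time_s: 5.88
position: [0.4289, 0.0564, 0.0332]
orientation: [-3.141, 0.001, -1.765]
force: [-2.1, -0.6, 7.8]
gripper_width: 0.0379
grasp_force: 25.0
```

```bash
python3 -c "
from h import *
c,s=np.cos(-.195),np.sin(-.195)
for a in(.062,0,-.062): print(.604-s*a,.009+c*a)
plan(.604+.194*.062,.009+.981*.062,.040)"
```

```text
0.6160135251676702 0.06982495551207378
0.604 0.009
0.5919864748323298 -0.051824955512073785
t5.9 pos [0.4289 0.0564 0.0332] yaw -1.765 turn 0.000 shift mm x -49.3 y -181.0 z -6.8 w 0.0379 gf 25.0 F [-2.1 -0.6  7.8]
```

Call:
servo_tool:
  commands:
    - {"xyz":[0,0,-35],"turn":0}
    - {"xyz":[0,0,-35],"turn":0}
    - {"xyz":[0,0,-30],"turn":0}
    - {"xyz":[-9.9,-36.2,0],"turn":0}
    - {"xyz":[-9.9,-36.2,0],"turn":0}
    - {"xyz":[-9.9,-36.2,0],"turn":0}
    - {"xyz":[-9.9,-36.2,0],"turn":0}
    - {"xyz":[-9.9,-36.2,0],"turn":0}
    - {"xyz":[0,0,0],"turn":0}
    - {"xyz":[0,0,0],"turn":0}

```text
time_s: 7.12
position: [0.6147, 0.0694, 0.1318]
orientation: [3.14, -0.001, -1.766]
force: [-0.5, -1.0, -1.7]
gripper_width: 0.0384
grasp_force: 25.0
```

```bash
python3 -c "
from h import *
imaging.camera('top'); print(imaging.tip_of('top','jar1_mid'))
plan(.604+.194*.062,.009+.981*.062,.040)
look(['tub'])"
```

```text
[]
t7.2 pos [0.6147 0.0696 0.1325] yaw -1.766 turn 0.000 shift mm x -0.5 y -1.3 z 92.5 w 0.0385 gf 25.0 F [-1.1  0.1 -2.3]
top tub sc0.59 iou0.68 n2100 [ 0.6043  0.0064 -0.1731] px 289 166 [106 104  99]
scene tub sc0.63 iou0.10 n297 [ 0.3464 -0.0576  1.412 ] px 175 199 [ 97 108  89]
scene tub sc0.56 iou0.94 n4832 [0.6028 0.0069 2.9471] px 240 225 [73 72 64]
```

Call:
servo_tool:
  commands:
    - {"xyz":[-0.5,-1.3,30],"turn":0}
    - {"xyz":[0,0,30],"turn":0}
    - {"xyz":[0,0,20],"turn":0}
    - {"xyz":[0,0,12],"turn":0}
    - {"xyz":[0,0,0],"turn":0}
    - {"xyz":[0,0,0],"turn":0}

```text
time_s: 8.18
position: [0.6175, 0.0702, 0.0414]
orientation: [-3.141, 0.001, -1.765]
force: [0.3, 1.4, 0.1]
gripper_width: 0.0383
grasp_force: 25.0
```

Call:
servo_tool:
  commands:
    - {"xyz":[0,0,0],"turn":0}
    - {"xyz":[0,0,0],"turn":0}
    - {"xyz":[0,0,0],"turn":0}
    - {"xyz":[0,0,-30],"turn":0}
    - {"xyz":[0,0,-40],"turn":0}
    - {"xyz":[0,0,-40],"turn":0}
    - {"xyz":[0,0,0],"turn":0}
  fingers: 0.63

```text
time_s: 9.05
position: [0.6192, 0.0706, 0.1546]
orientation: [-3.135, 0.003, -1.765]
force: [-0.3, 0.3, -0.1]
gripper_width: 0.0552
grasp_force: 0.0
```

Run:
```python
from h import *
plan(.4213,-.038,.033,-1.766)
d=imaging.camera("top")
cv2.imwrite("pics/c.png",cv2.resize(d["color"][130:240,220:350,::-1],None,fx=5,fy=5,interpolation=cv2.INTER_CUBIC))
```

```text
t9.1 pos [0.6192 0.0706 0.1546] yaw -1.765 turn 0.001 shift mm x 144.9 y 173.0 z 121.6 w 0.0552 gf 0.0 F [-0.3  0.3 -0.1]
```

View pics/c.png

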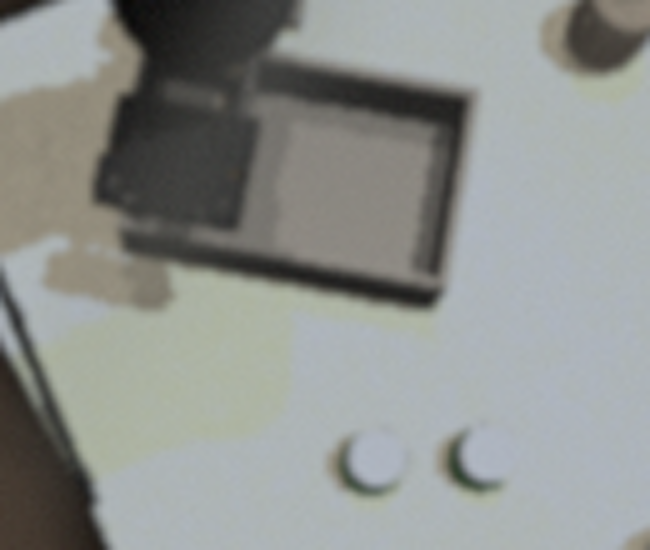

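Jar 1 is placed (the gripper hides it), and jars 2 and 3 are unmoved at about (295,222) and (317,221) in top-camera pixels. Next is jar 2.

Call:
servo_tool:
  commands:
    - {"xyz":[36.2,43.2,0],"turn":0}
    - {"xyz":[36.2,43.2,0],"turn":0}
    - {"xyz":[36.2,43.2,0],"turn":0}
    - {"xyz":[36.3,43.4,0],"turn":0}
    - {"xyz":[0,0,0],"turn":0}
    - {"xyz":[0,0,42],"turn":0}
    - {"xyz":[0,0,42],"turn":0}
    - {"xyz":[0,0,37],"turn":0}
    - {"xyz":[0,0,0],"turn":0}
  fingers: 0.85

```text
time_s: 10.22
position: [0.4173, -0.0394, 0.0272]
orientation: [3.136, -0.004, -1.766]
force: [-0.3, 0.3, 0.5]
gripper_width: 0.0745
grasp_force: 0.0
```

Call:
servo_tool:
  commands:
    - {"xyz":[0,0,0],"turn":0}
    - {"xyz":[0,0,0],"turn":0}
    - {"xyz":[0,0,0],"turn":0}
    - {"xyz":[0,0,0],"turn":0}
    - {"xyz":[0,0,0],"turn":0}
  fingers: 0.2

```text
time_s: 10.85
position: [0.4199, -0.0385, 0.0302]
orientation: [-3.14, 0.001, -1.765]
force: [-1.6, 0.3, 7.3]
gripper_width: 0.0383
grasp_force: 25.0
```

```bash
python3 -c "
from h import *
plan(.604,.009,.041,-1.766)"
```

```text
t10.8 pos [ 0.4199 -0.0385  0.0302] yaw -1.765 turn 0.001 shift mm x -82.3 y -171.4 z -10.8 w 0.0383 gf 25.0 F [-1.6  0.3  7.3]
```

Call:
servo_tool:
  commands:
    - {"xyz":[0,0,-35],"turn":0}
    - {"xyz":[0,0,-35],"turn":0}
    - {"xyz":[0,0,-30],"turn":0}
    - {"xyz":[-16.5,-34.3,0],"turn":0}
    - {"xyz":[-16.5,-34.3,0],"turn":0}
    - {"xyz":[-16.5,-34.3,0],"turn":0}
    - {"xyz":[-16.5,-34.3,0],"turn":0}
    - {"xyz":[-16.3,-34.2,0],"turn":0}
    - {"xyz":[0,0,0],"turn":0}
    - {"xyz":[0,0,0],"turn":0}

```text
time_s: 12.1
position: [0.6024, 0.0086, 0.1288]
orientation: [3.14, -0.001, -1.766]
force: [-1.3, -0.3, -1.2]
gripper_width: 0.0386
grasp_force: 25.0
```

```bash
python3 -c "
from h import *
plan(.604,.009,.038,-1.766)"
```

```text
t12.1 pos [0.6024 0.0086 0.1288] yaw -1.766 turn 0.000 shift mm x -0.7 y -1.5 z 90.8 w 0.0386 gf 25.0 F [-1.3 -0.3 -1.2]
```

Call:
servo_tool:
  commands:
    - {"xyz":[0,0,30],"turn":0}
    - {"xyz":[0,0,30],"turn":0}
    - {"xyz":[0,0,19],"turn":0}
    - {"xyz":[0,0,12],"turn":0}
    - {"xyz":[0,0,0],"turn":0}
    - {"xyz":[0,0,0],"turn":0}

```text
time_s: 12.85
position: [0.6038, 0.0089, 0.0395]
orientation: [-3.14, 0.0, -1.765]
force: [1.0, -0.1, -1.5]
gripper_width: 0.0388
grasp_force: 25.0
```

Call:
servo_tool:
  commands:
    - {"xyz":[0,0,0],"turn":0}
    - {"xyz":[0,0,0],"turn":0}
    - {"xyz":[0,0,0],"turn":0}
    - {"xyz":[0,0,-30],"turn":0}
    - {"xyz":[0,0,-40],"turn":0}
    - {"xyz":[0,0,-40],"turn":0}
    - {"xyz":[0,0,0],"turn":0}
  fingers: 0.63

```text
time_s: 13.72
position: [0.6055, 0.0093, 0.1525]
orientation: [-3.135, 0.003, -1.765]
force: [-0.5, -0.0, -0.7]
gripper_width: 0.055
grasp_force: 0.0
```

Run:
```python
from h import *
d=imaging.camera("top")
print([(round(r["score"],2),np.round(r["location"],3)) for r in imaging.tip_of("top","jar3_mid")])
a=np.load("top0.npy").astype(float)[195:240,290:335]; b=d["color"].astype(float)[195:240,290:335]
print(np.abs(a[15:,17:]-b[15:,17:]).mean(), cv2.phaseCorrelate(np.float64(cv2.cvtColor(np.uint8(a),6))[:,17:],np.float64(cv2.cvtColor(np.uint8(b),6))[:,17:]))
plan(.4262,-.1072,.033,-1.766)
```

```text
[]
45.16468253968254 ((-0.07069057349109542, 0.42447871396033676), 0.8625083703957802)
t13.8 pos [0.6034 0.0089 0.149 ] yaw -1.766 turn 0.000 shift mm x 148.3 y 151.3 z 116.0 w 0.0552 gf 0.0 F [-0.3  0.1 -0.2]
```

Run:
```python
from h import *
d=imaging.camera("top")
cv2.imwrite("pics/d.png",cv2.resize(d["color"][130:250,210:350,::-1],None,fx=5,fy=5,interpolation=cv2.INTER_CUBIC))
```

```text
(no output)
```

View pics/d.png

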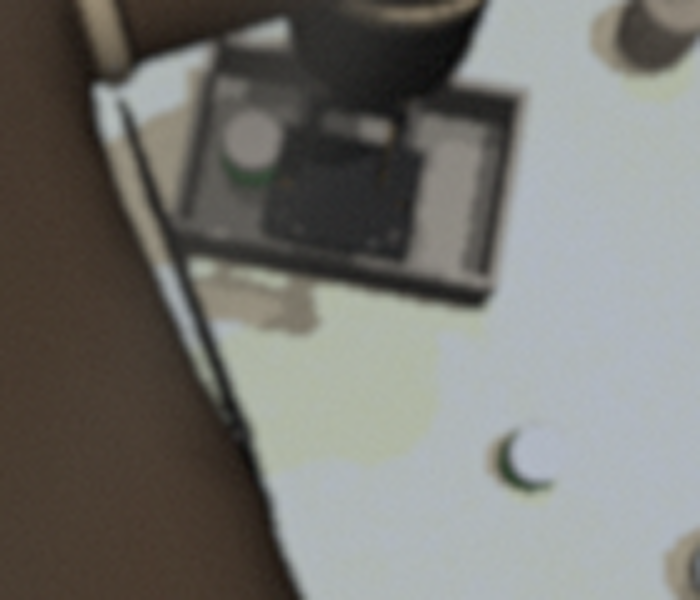

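Jar 1 stands in the tub (252,135), and jar 3 is still at (535,455) in the crop, so it hasn't moved.

Call:
servo_tool:
  commands:
    - {"xyz":[37.1,37.8,0],"turn":0}
    - {"xyz":[37.1,37.8,0],"turn":0}
    - {"xyz":[37.1,37.8,0],"turn":0}
    - {"xyz":[37.1,37.8,0],"turn":0}
    - {"xyz":[0,0,0],"turn":0}
    - {"xyz":[0,0,42],"turn":0}
    - {"xyz":[0,0,42],"turn":0}
    - {"xyz":[0,0,32],"turn":0}
    - {"xyz":[0,0,0],"turn":0}
  fingers: 0.85

```text
time_s: 15.0
position: [0.4244, -0.1077, 0.0302]
orientation: [3.135, -0.002, -1.766]
force: [0.2, 0.0, 0.2]
gripper_width: 0.0745
grasp_force: 0.0
```

Call:
servo_tool:
  commands:
    - {"xyz":[0,0,0],"turn":0}
    - {"xyz":[0,0,0],"turn":0}
    - {"xyz":[0,0,0],"turn":0}
    - {"xyz":[0,0,0],"turn":0}
    - {"xyz":[0,0,0],"turn":0}
  fingers: 0.2

```text
time_s: 15.62
position: [0.4264, -0.1074, 0.0331]
orientation: [-3.141, 0.0, -1.766]
force: [-2.2, 2.0, 7.3]
gripper_width: 0.0384
grasp_force: 25.0
```

```bash
python3 -c "
from h import *
plan(.5925,-.051,.041,-1.766)"
```

```text
t15.6 pos [ 0.4264 -0.1074  0.0331] yaw -1.766 turn 0.000 shift mm x -87.6 y -152.0 z -7.9 w 0.0384 gf 25.0 F [-2.2  2.   7.3]
```

Call:
servo_tool:
  commands:
    - {"xyz":[0,0,-35],"turn":0}
    - {"xyz":[0,0,-35],"turn":0}
    - {"xyz":[0,0,-30],"turn":0}
    - {"xyz":[-17.5,-30.4,0],"turn":0}
    - {"xyz":[-17.5,-30.4,0],"turn":0}
    - {"xyz":[-17.5,-30.4,0],"turn":0}
    - {"xyz":[-17.5,-30.4,0],"turn":0}
    - {"xyz":[-17.5,-30.4,0],"turn":0}
    - {"xyz":[0,0,0],"turn":0}
    - {"xyz":[0,0,0],"turn":0}

```text
time_s: 16.88
position: [0.5915, -0.0512, 0.132]
orientation: [3.14, -0.0, -1.766]
force: [0.1, -0.5, -0.5]
gripper_width: 0.0385
grasp_force: 25.0
```

```bash
python3 -c "
from h import *
plan(.5925,-.051,.041,-1.766)"
```

```text
t16.9 pos [ 0.5915 -0.0512  0.132 ] yaw -1.766 turn 0.000 shift mm x -0.4 y -0.9 z 91.0 w 0.0385 gf 25.0 F [ 0.1 -0.5 -0.5]
```

Call:
servo_tool:
  commands:
    - {"xyz":[0,0,30],"turn":0}
    - {"xyz":[0,0,30],"turn":0}
    - {"xyz":[0,0,19],"turn":0}
    - {"xyz":[0,0,12],"turn":0}
    - {"xyz":[0,0,0],"turn":0}
    - {"xyz":[0,0,0],"turn":0}

```text
time_s: 17.62
position: [0.5928, -0.0511, 0.0425]
orientation: [-3.14, 0.0, -1.765]
force: [-0.2, -0.2, -1.1]
gripper_width: 0.0381
grasp_force: 25.0
```

Call:
servo_tool:
  commands:
    - {"xyz":[0,0,0],"turn":0}
    - {"xyz":[0,0,0],"turn":0}
    - {"xyz":[0,0,0],"turn":0}
    - {"xyz":[0,0,-30],"turn":0}
    - {"xyz":[0,0,-40],"turn":0}
    - {"xyz":[0,0,-50],"turn":0}
    - {"xyz":[0,0,-60],"turn":0}
    - {"xyz":[40,0,0],"turn":0.17}
    - {"xyz":[50,0,0],"turn":0.17}
    - {"xyz":[50,0,0],"turn":0.17}
    - {"xyz":[50,0,0],"turn":0.17}
    - {"xyz":[0,0,0],"turn":0.17}
    - {"xyz":[0,0,0],"turn":0.17}
    - {"xyz":[0,0,0],"turn":0.166}
  fingers: 0.63

```text
time_s: 19.38
position: [0.5087, -0.2184, 0.2218]
orientation: [-3.142, 0.0, -2.958]
force: [0.5, -0.9, -0.1]
gripper_width: 0.0551
grasp_force: 0.0
```

Run:
```python
from h import *
plan(.553,-.354,.15,-2.95)
d=imaging.camera("top")
cv2.imwrite("pics/e.png",cv2.resize(d["color"][120:240,230:450,::-1],None,fx=3.6,fy=3.6,interpolation=cv2.INTER_CUBIC))
look(["cover_mid","tub"],("top","scene"))
```

```text
t19.4 pos [ 0.5087 -0.2184  0.2218] yaw -2.958 turn -0.008 shift mm x -17.6 y -141.6 z 71.8 w 0.0551 gf 0.0 F [ 0.5 -0.9 -0.1]
top cover_mid sc0.87 iou0.35 n973 [ 0.5502 -0.3626  3.3942] px 395 193 [166 161 116]
top tub sc0.81 iou0.49 n1513 [ 0.6129  0.0524 -0.2202] px 265 163 [108 106 102]
scene cover_mid sc0.62 iou0.93 n3664 [ 0.5526 -0.3538  0.2087] px 86 260 [149 132  87]
scene tub sc0.73 iou0.88 n4569 [0.6024 0.0073 2.9506] px 241 224 [72 70 63]
```

View pics/e.png

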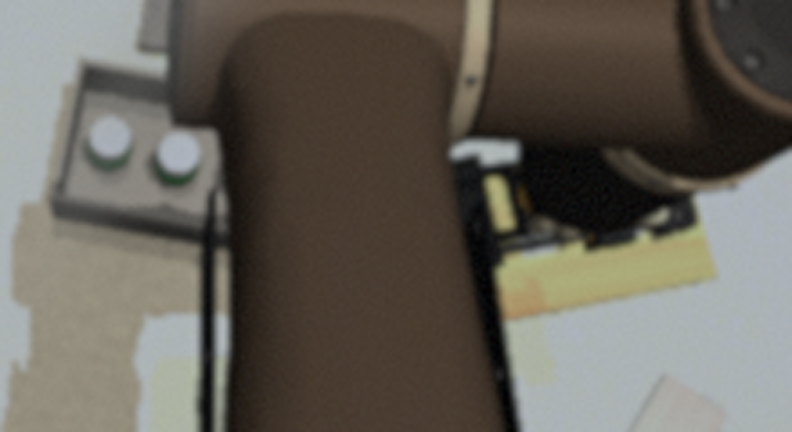

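The crop shows two jars upright in the tub at (110,140) and (178,157); the arm hides the third. I'm refining the cover and tub poses by edge alignment of their wireframes.

```bash
cat >> h.py <<'E'
def rect(a,b,z,cx=0,cy=0,n=40):
    t=np.linspace(-.5,.5,n); o=np.full(n,.5)
    return np.concatenate([np.c_[cx+a*u,cy+b*v,np.full(n,z)] for u,v in((t,o),(t,-o),(o,t),(-o,t))])
W=dict(tub=np.r_[rect(.128,.202,.074),rect(.116,.190,.074)],
  cover=np.r_[rect(.136,.21,.018),rect(.036,.04,.018,0,.042),rect(.036,.04,.018,0,-.042)],case=rect(.06,.11,.038))
def wfit(d,img,P,p0,sig=(2.5,1.2,.8)):
    g=cv2.cvtColor(img,cv2.COLOR_RGB2GRAY).astype(np.float32)
    p=np.array(p0,float)
    for s in sig:
        b=cv2.GaussianBlur(g,(0,0),s); m=cv2.magnitude(cv2.Sobel(b,5,1,0),cv2.Sobel(b,5,0,1))
        m=np.minimum(m,np.percentile(m,97))
        def f(p):
            c,q=np.cos(p[2]),np.sin(p[2]); uv=np.float32(proj(d,P@np.array([[c,q,0],[-q,c,0],[0,0,1]])+[p[0],p[1],0]))
            return -float(cv2.remap(m,uv[:,0],uv[:,1],1).mean())
        r=minimize(f,p,method="Nelder-Mead",options=dict(initial_simplex=p+np.array([[0,0,0],[.004,0,0],[0,.004,0],[-.003,-.003,.05]]),xatol=1e-5,fatol=1e-5,maxiter=400)); p=r.x
    return p.round(4),round(-r.fun/float(m.max()),2)
E
python3 - <<'E'
from h import *
dt=imaging.camera("top"); ds=imaging.camera("scene"); t0=np.load("top0.npy"); sc=ds["color"]
for n,p in dict(tub=[.6035,.0085,-.194],cover=[.553,-.354,.195]).items():
    print(n,"top",wfit(dt,t0,W[n],p),"scene",wfit(ds,sc,W[n],p))
for p in ([.561,.3794,.095],[.4419,.3793,-.15],[.4376,.2425,.098]): print("case",wfit(dt,t0,W["case"],p),wfit(ds,sc,W["case"],p))
plan(.553,-.354,.15)
E
```

```text
tub top (array([ 0.6009,  0.0098, -0.194 ]), np.float64(0.84)) scene (array([ 0.6029,  0.0077, -0.1776]), np.float64(0.62))
cover top (array([ 0.5505, -0.3554,  0.2075]), np.float64(0.41)) scene (array([ 0.5535, -0.3529,  0.2106]), np.float64(0.49))
case (array([0.5621, 0.3835, 0.0898]), np.float64(0.47)) (array([0.5638, 0.3764, 0.116 ]), np.float64(0.54))
case (array([ 0.4445,  0.3809, -0.1774]), np.float64(0.39)) (array([ 0.4464,  0.3759, -0.1851]), np.float64(0.5))
case (array([0.4359, 0.2686, 0.1208]), np.float64(0.42)) (array([0.4374, 0.2409, 0.1781]), np.float64(0.65))
t19.8 pos [ 0.5089 -0.2181  0.2215] yaw -2.950 turn 0.000 shift mm x -17.4 y -141.8 z 71.5 w 0.0550 gf 0.0 F [ 0.   0.1 -0.2]
```

Call:
servo_tool:
  commands:
    - {"xyz":[-4.2,-35.2,0],"turn":-0.013}
    - {"xyz":[-4.2,-35.2,0],"turn":0}
    - {"xyz":[-4.2,-35.2,0],"turn":0}
    - {"xyz":[-4.2,-35.2,0],"turn":0}
    - {"xyz":[0,0,40],"turn":0}
    - {"xyz":[0,0,40],"turn":0}
    - {"xyz":[0,0,30],"turn":0}
    - {"xyz":[0,0,30],"turn":0}
    - {"xyz":[0,0,20],"turn":0}
    - {"xyz":[0,0,0],"turn":0}
    - {"xyz":[0,0,0],"turn":0}
  fingers: 0.71

```text
time_s: 21.2
position: [0.5539, -0.353, 0.0624]
orientation: [-3.141, 0.001, -2.938]
force: [1.0, -0.1, 0.0]
gripper_width: 0.0624
grasp_force: 0.0
```

Run:
```python
from h import *
plan(.552,-.354,.023,-2.937)
d=imaging.camera("scene")
cv2.imwrite("pics/f.png",cv2.resize(d["color"][190:310,10:170,::-1],None,fx=4.5,fy=4.5,interpolation=cv2.INTER_CUBIC))
```

```text
t21.2 pos [ 0.5539 -0.353   0.0624] yaw -2.938 turn -0.001 shift mm x 2.1 y -0.6 z 39.4 w 0.0624 gf 0.0 F [ 1.  -0.1  0. ]
```

View pics/f.png

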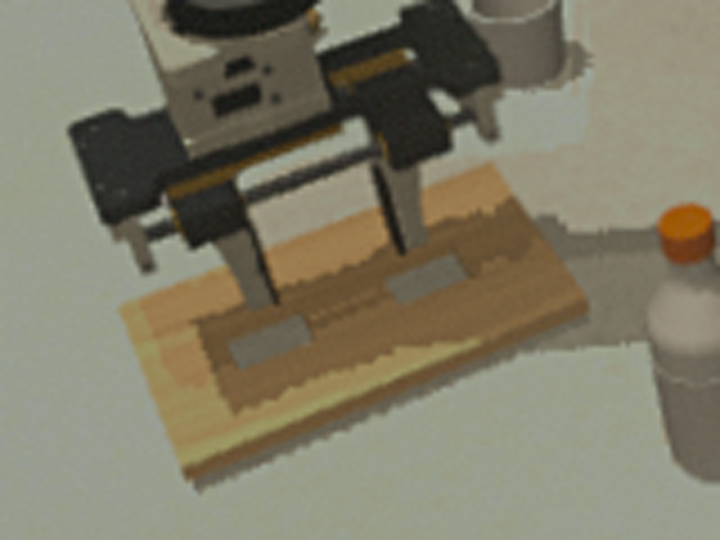

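The fingers sit above the two holes at crop (270,340) and (425,275), in line with the web. Next I descend and clasp it.

Call:
servo_tool:
  commands:
    - {"xyz":[1.5,-0.6,14],"turn":0}
    - {"xyz":[0,0,13],"turn":0}
    - {"xyz":[0,0,12],"turn":0}
    - {"xyz":[0,0,0],"turn":0}

```text
time_s: 21.75
position: [0.551, -0.3534, 0.0209]
orientation: [3.14, -0.002, -2.939]
force: [0.0, -0.6, 0.0]
gripper_width: 0.0624
grasp_force: 0.0
```

Call:
servo_tool:
  commands:
    - {"xyz":[0,0,0],"turn":0}
    - {"xyz":[0,0,0],"turn":0}
    - {"xyz":[0,0,0],"turn":0}
    - {"xyz":[0,0,0],"turn":0}
    - {"xyz":[0,0,0],"turn":0}
  fingers: 0.2
  squeeze: 50

```text
time_s: 22.38
position: [0.5523, -0.3537, 0.023]
orientation: [-3.141, 0.001, -2.938]
force: [-0.9, 1.4, 3.5]
gripper_width: 0.0432
grasp_force: 50.0
```

```bash
python3 -c "
from h import *
plan(.602,.009,.2,-.19-np.pi)"
```

```text
t22.4 pos [ 0.5523 -0.3537  0.023 ] yaw -2.938 turn 0.393 shift mm x 19.7 y 365.5 z -177.0 w 0.0432 gf 50.0 F [-0.9  1.4  3.5]
```

Call:
servo_tool:
  commands:
    - {"xyz":[0,0,-25],"turn":0}
    - {"xyz":[0,0,-35],"turn":0}
    - {"xyz":[0,0,-35],"turn":0}
    - {"xyz":[0,0,-35],"turn":0}
    - {"xyz":[0,0,-35],"turn":0}
    - {"xyz":[0,0,-35],"turn":0}
    - {"xyz":[0,0,0],"turn":0.131}
    - {"xyz":[0,0,0],"turn":0.131}
    - {"xyz":[0,0,0],"turn":0.131}
    - {"xyz":[2.2,40.6,0],"turn":0}
    - {"xyz":[2.2,40.6,0],"turn":0}
    - {"xyz":[2.2,40.6,0],"turn":0}
    - {"xyz":[2.2,40.6,0],"turn":0}
    - {"xyz":[2.2,40.6,0],"turn":0}
    - {"xyz":[2.2,40.6,0],"turn":0}
    - {"xyz":[2.2,40.6,0],"turn":0}
    - {"xyz":[2.2,40.6,0],"turn":0}
    - {"xyz":[2.2,40.6,0],"turn":0}
    - {"xyz":[0,0,0],"turn":0}

```text
time_s: 24.75
position: [0.6014, 0.0113, 0.2217]
orientation: [-3.142, -0.001, 2.954]
force: [-0.3, -0.4, -3.6]
gripper_width: 0.0434
grasp_force: 50.0
```

Run:
```python
from h import *
plan(.602,.009,.13,-.19-np.pi)
dt=imaging.camera("top"); ds=imaging.camera("scene"); np.save("top1.npy",dt["color"])
s=manip.read_state(); h=s["position"][2]-.023
cv2.imwrite("pics/g.png",cv2.resize(ds["color"][110:290,150:350,::-1],None,fx=3.3,fy=3.3,interpolation=cv2.INTER_CUBIC))
p0=[*s["position"][:2],s["orientation"][2]-np.pi]
P=W["cover"][:160]+[0,0,h]
print("scene cover",wfit(ds,ds["color"],P,p0))
```

```text
t24.8 pos [0.6014 0.0113 0.2217] yaw 2.954 turn 0.003 shift mm x -1.0 y -2.1 z 91.7 w 0.0434 gf 50.0 F [-0.3 -0.4 -3.6]
scene cover (array([ 0.6034,  0.0078, -0.1917]), np.float64(0.57))
```

View pics/g.png

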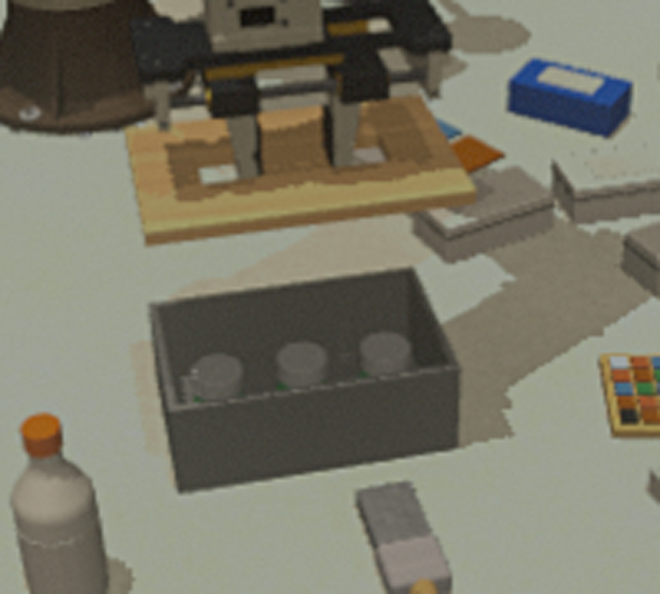

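All three jars are in the tub, at crop (217,375), (302,363) and (385,352), and the cover hangs level above it. I'm lowering it now.

Call:
servo_tool:
  commands:
    - {"xyz":[-0.5,-1.0,30],"turn":0}
    - {"xyz":[0,0,30],"turn":0}
    - {"xyz":[0,0,25],"turn":0}
    - {"xyz":[0,0,20],"turn":0}
    - {"xyz":[0,0,8],"turn":0}
    - {"xyz":[0,0,4],"turn":0}
    - {"xyz":[0,0,3],"turn":0}
    - {"xyz":[0,0,3],"turn":0}
    - {"xyz":[0,0,3],"turn":0}
    - {"xyz":[0,0,0],"turn":0}

```text
time_s: 26.1
position: [0.6017, 0.0078, 0.0965]
orientation: [-3.142, -0.0, 2.952]
force: [-0.7, -0.5, -3.9]
gripper_width: 0.0429
grasp_force: 50.0
```

```bash
python3 -c "
from h import *
plan(.602,.010,.089,-.19-np.pi)"
```

```text
t26.1 pos [0.6017 0.0078 0.0965] yaw 2.952 turn 0.000 shift mm x 0.2 y 2.2 z 7.5 w 0.0429 gf 50.0 F [-0.7 -0.5 -3.9]
```

Run:
```python
from h import *
dt=imaging.camera("top"); ds=imaging.camera("scene")
s=manip.read_state(); h=s["position"][2]-.023
p0=[*s["position"][:2],s["orientation"][2]-np.pi]
P=W["cover"][:160]+[0,0,h]
print("scene",wfit(ds,ds["color"],P,p0,(1.2,.8)),"top",wfit(dt,dt["color"],P,p0,(1.2,.8)),p0)
cv2.imwrite("pics/h.png",cv2.resize(ds["color"][160:270,170:310,::-1],None,fx=5,fy=5,interpolation=cv2.INTER_CUBIC))
```

```text
scene (array([ 0.6022,  0.0061, -0.1884]), np.float64(0.51)) top (array([ 0.6026,  0.009 , -0.1809]), np.float64(0.64)) [np.float64(0.6019201838366609), np.float64(0.007880179260004836), np.float64(-0.18981785843506982)]
```

View pics/h.png

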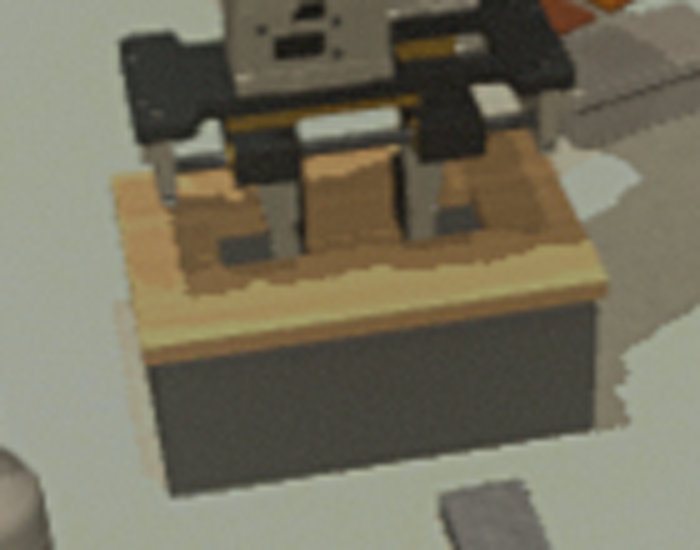

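The cover is within about 1 mm of the tub. I'm nudging it +1 mm along y and lowering to seat.

Call:
servo_tool:
  commands:
    - {"xyz":[0,1.1,0],"turn":0}
    - {"xyz":[0,0,2],"turn":0}
    - {"xyz":[0,0,2],"turn":0}
    - {"xyz":[0,0,2],"turn":0}
    - {"xyz":[0,0,1.5],"turn":0}
    - {"xyz":[0,0,0],"turn":0}
    - {"xyz":[0,0,0],"turn":0}

```text
time_s: 27.08
position: [0.6021, 0.0089, 0.089]
orientation: [3.142, 0.0, 2.952]
force: [0.8, -1.2, -2.9]
gripper_width: 0.0434
grasp_force: 50.0
```

```bash
python3 -c "
from h import *
plan(.602,.009,.089,-.19-np.pi); print(manip.read_state()['wrist_torque'])"
```

```text
t27.1 pos [0.6021 0.0089 0.089 ] yaw 2.952 turn -0.000 shift mm x 0.1 y 0.1 z 0.0 w 0.0434 gf 50.0 F [ 0.8 -1.2 -2.9]
[ 0.04942987 -0.19063826  0.00113695]
```

Call:
servo_tool:
  commands:
    - {"xyz":[0,0,1],"turn":0}
    - {"xyz":[0,0,0],"turn":0}

```text
time_s: 27.32
position: [0.6021, 0.0089, 0.089]
orientation: [3.142, 0.0, 2.952]
force: [-4.2, -0.1, 5.2]
gripper_width: 0.0435
grasp_force: 50.0
```

Call:
servo_tool:
  commands:
    - {"xyz":[0,0,0],"turn":0}
    - {"xyz":[0,0,0],"turn":0}
    - {"xyz":[0,0,0],"turn":0}
    - {"xyz":[0,0,-20],"turn":0}
    - {"xyz":[0,0,-30],"turn":0}
    - {"xyz":[0,0,-40],"turn":0}
    - {"xyz":[0,0,-50],"turn":0}
    - {"xyz":[0,50,0],"turn":0}
    - {"xyz":[0,50,0],"turn":0}
    - {"xyz":[0,50,0],"turn":0}
    - {"xyz":[0,50,0],"turn":0}
    - {"xyz":[0,0,0],"turn":-0.18}
    - {"xyz":[0,0,0],"turn":-0.18}
    - {"xyz":[0,0,0],"turn":-0.18}
    - {"xyz":[0,0,0],"turn":0}
  fingers: 0.71

```text
time_s: 29.2
position: [0.6398, 0.2053, 0.2278]
orientation: [-3.142, -0.0, -2.793]
force: [-0.1, -0.3, -0.1]
gripper_width: 0.0624
grasp_force: 0.0
```

Run:
```python
from h import *
plan(.4376,.2425,.15)
dt=imaging.camera("top"); ds=imaging.camera("scene")
p0=[.602,.009,-.19]; P=W["cover"]+[0,0,.066]
print("scene",wfit(ds,ds["color"],P,p0,(1.2,.8)),"top",wfit(dt,dt["color"],P,p0,(1.2,.8)))
cv2.imwrite("pics/i.png",cv2.resize(ds["color"][90:290,160:430,::-1],None,fx=2.9,fy=2.9,interpolation=cv2.INTER_CUBIC))
```

```text
t29.2 pos [0.6398 0.2053 0.2278] yaw -2.793 turn 0.000 shift mm x 177.3 y 104.1 z 77.8 w 0.0624 gf 0.0 F [-0.1 -0.3 -0.1]
scene (array([ 0.6035,  0.0072, -0.1869]), np.float64(0.7)) top (array([ 0.6039,  0.0076, -0.189 ]), np.float64(0.58))
```

View pics/i.png

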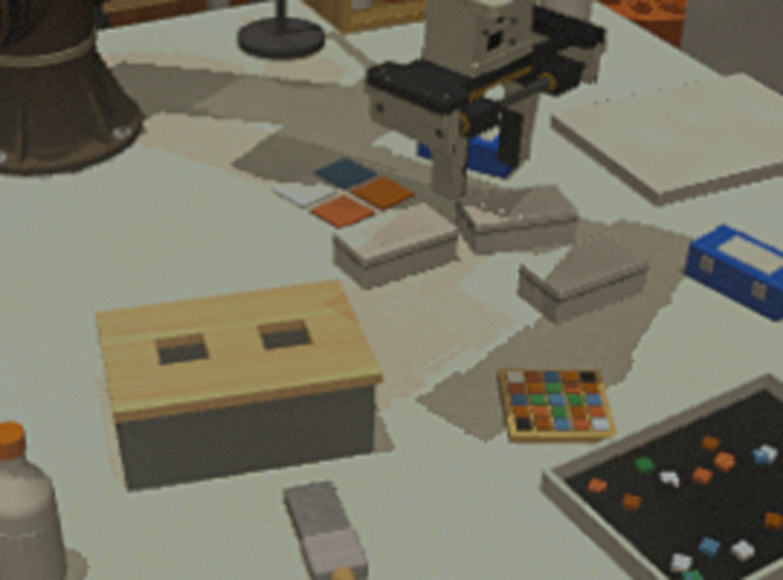

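The cover sits down and level, and both fits put it within 1–2 mm of the tub's centre. The three cases are unmoved. I'm taking the nearest first: case C at (395,245) in the crop.

Call:
servo_tool:
  commands:
    - {"xyz":[0,0,0],"turn":-0.1654}
    - {"xyz":[0,0,0],"turn":-0.1654}
    - {"xyz":[0,0,0],"turn":-0.1654}
    - {"xyz":[0,0,0],"turn":-0.1654}
    - {"xyz":[0,0,0],"turn":-0.1654}
    - {"xyz":[0,0,0],"turn":-0.1654}
    - {"xyz":[0,0,0],"turn":-0.1654}
    - {"xyz":[0,0,0],"turn":-0.1654}
    - {"xyz":[-14.3,49.3,0],"turn":0}
    - {"xyz":[-14.3,49.3,0],"turn":0}
    - {"xyz":[-14.3,49.3,0],"turn":0}
    - {"xyz":[-14.3,49.3,0],"turn":0}
    - {"xyz":[0,0,40],"turn":0}
    - {"xyz":[0,0,38],"turn":0}
    - {"xyz":[0,0,0],"turn":0}
    - {"xyz":[0,0,0],"turn":0}
  fingers: 0.98
  squeeze: 40

```text
time_s: 31.3
position: [0.4386, 0.2425, 0.1513]
orientation: [-3.14, 0.0, -1.47]
force: [0.9, -0.2, 0.6]
gripper_width: 0.0856
grasp_force: 0.0
```

```bash
python3 -c "
from h import *
plan(.4376,.2425,.028,-1.47)"
```

```text
t31.3 pos [0.4386 0.2425 0.1513] yaw -1.470 turn 0.000 shift mm x -0.1 y 1.0 z 123.3 w 0.0856 gf 0.0 F [ 0.9 -0.2  0.6]
```

Call:
servo_tool:
  commands:
    - {"xyz":[0,0,35],"turn":0}
    - {"xyz":[0,0,35],"turn":0}
    - {"xyz":[0,0,30],"turn":0}
    - {"xyz":[0,0,22],"turn":0}
    - {"xyz":[0,0,0],"turn":0}
    - {"xyz":[0,0,0],"turn":0}

```text
time_s: 32.05
position: [0.4388, 0.243, 0.0296]
orientation: [-3.14, 0.001, -1.469]
force: [-0.2, 0.3, -0.9]
gripper_width: 0.0861
grasp_force: 0.0
```

Call:
servo_tool:
  commands:
    - {"xyz":[0,0,0],"turn":0}
    - {"xyz":[0,0,0],"turn":0}
    - {"xyz":[0,0,0],"turn":0}
    - {"xyz":[0,0,0],"turn":0}
    - {"xyz":[0,0,0],"turn":0}
    - {"xyz":[0,0,0],"turn":0}
  fingers: 0.4

```text
time_s: 32.8
position: [0.4377, 0.242, 0.0284]
orientation: [3.141, -0.0, -1.468]
force: [-3.8, -0.3, 5.9]
gripper_width: 0.06
grasp_force: 40.0
```

```bash
python3 -c "
from h import *
plan(.6028,.0083,.112,-1.761)"
```

```text
t32.8 pos [0.4377 0.242  0.0284] yaw -1.468 turn 0.293 shift mm x 198.3 y -206.3 z -83.6 w 0.0600 gf 40.0 F [-3.8 -0.3  5.9]
```

Call:
servo_tool:
  commands:
    - {"xyz":[0,0,-30],"turn":0}
    - {"xyz":[0,0,-40],"turn":0}
    - {"xyz":[0,0,-40],"turn":0}
    - {"xyz":[0,0,-30],"turn":0}
    - {"xyz":[0,0,0],"turn":0.1465}
    - {"xyz":[0,0,0],"turn":0.1465}
    - {"xyz":[28.3,-29.5,0],"turn":0}
    - {"xyz":[28.3,-29.5,0],"turn":0}
    - {"xyz":[28.3,-29.5,0],"turn":0}
    - {"xyz":[28.3,-29.5,0],"turn":0}
    - {"xyz":[28.3,-29.5,0],"turn":0}
    - {"xyz":[28.3,-29.5,0],"turn":0}
    - {"xyz":[28.3,-29.5,0],"turn":0}
    - {"xyz":[0,0,20],"turn":0}
    - {"xyz":[0,0,0],"turn":0}
    - {"xyz":[0,0,0],"turn":0}

```text
time_s: 34.8
position: [0.603, 0.0086, 0.1484]
orientation: [3.142, -0.0, -1.761]
force: [0.3, 0.7, -0.7]
gripper_width: 0.0598
grasp_force: 40.0
```

Run:
```python
from h import *
plan(.6028,.0083,.1129,-1.761)
ds=imaging.camera("scene"); s=manip.read_state(); h=s["position"][2]-.0284
p0=[*s["position"][:2],s["orientation"][2]+np.pi/2]
for b in (0,.006,-.006):
  print(wfit(ds,ds["color"],np.r_[W["case"],W["case"]-[0,0,.038]]+[0,0,h],[p0[0]-b*np.sin(p0[2]),p0[1]+b*np.cos(p0[2]),p0[2]],(1.2,.8)),np.round(p0,4))
```

```text
t34.8 pos [0.603  0.0086 0.1484] yaw -1.761 turn 0.000 shift mm x 0.4 y 0.2 z 35.5 w 0.0598 gf 40.0 F [ 0.3  0.7 -0.7]
(array([ 0.621 ,  0.0074, -0.2413]), np.float64(0.44)) [ 0.6032  0.0089 -0.1898]
(array([ 0.6206,  0.0074, -0.2436]), np.float64(0.44)) [ 0.6032  0.0089 -0.1898]
(array([ 0.6208,  0.0072, -0.2499]), np.float64(0.44)) [ 0.6032  0.0089 -0.1898]
```

Call:
servo_tool:
  commands:
    - {"xyz":[0,0,15],"turn":0}
    - {"xyz":[0,0,10],"turn":0}
    - {"xyz":[0,0,6],"turn":0}
    - {"xyz":[0,0,4],"turn":0}
    - {"xyz":[0,0,0],"turn":0}
    - {"xyz":[0,0,0],"turn":0}

```text
time_s: 35.6
position: [0.6032, 0.0084, 0.1132]
orientation: [-3.141, 0.0, -1.761]
force: [-0.2, -0.1, -2.0]
gripper_width: 0.0599
grasp_force: 40.0
```

Call:
servo_tool:
  commands:
    - {"xyz":[0,0,0],"turn":0}
    - {"xyz":[0,0,0],"turn":0}
    - {"xyz":[0,0,0],"turn":0}
    - {"xyz":[0,0,0],"turn":0}
    - {"xyz":[0,0,-20],"turn":0}
    - {"xyz":[0,0,-30],"turn":0}
    - {"xyz":[0,0,-40],"turn":0}
    - {"xyz":[0,0,-50],"turn":0}
    - {"xyz":[-50,0,0],"turn":0}
    - {"xyz":[-50,0,0],"turn":0}
    - {"xyz":[-50,0,0],"turn":0}
    - {"xyz":[-50,0,0],"turn":0}
    - {"xyz":[0,0,0],"turn":0}
  fingers: 0.98

```text
time_s: 37.22
position: [0.641, 0.208, 0.252]
orientation: [3.141, -0.0, -1.758]
force: [-0.3, 0.1, 0.1]
gripper_width: 0.086
grasp_force: 0.0
```

Run:
```python
from h import *
plan(.4445,.379,.15,-.165-np.pi/2)
dt=imaging.camera("top"); ds=imaging.camera("scene")
P=W["case"]+[0,0,.084]
for d in (dt,ds): print(wfit(d,d["color"],P,[.6028,.0083,-.19],(1.2,.8)))
a=cv2.resize(dt["color"][125:205,235:335,::-1],None,fx=4,fy=4,interpolation=cv2.INTER_CUBIC);b=cv2.resize(ds["color"][160:240,190:290,::-1],None,fx=4,fy=4,interpolation=cv2.INTER_CUBIC)
cv2.imwrite("pics/j.png",np.hstack([a,b]))
```

```text
t37.2 pos [0.641 0.208 0.252] yaw -1.758 turn -0.022 shift mm x -136.4 y 221.9 z 102.0 w 0.0860 gf 0.0 F [-0.3  0.1  0.1]
(array([ 0.6047,  0.0105, -0.2006]), np.float64(0.5))
(array([ 0.6089,  0.0099, -0.1964]), np.float64(0.46))
```

View pics/j.png

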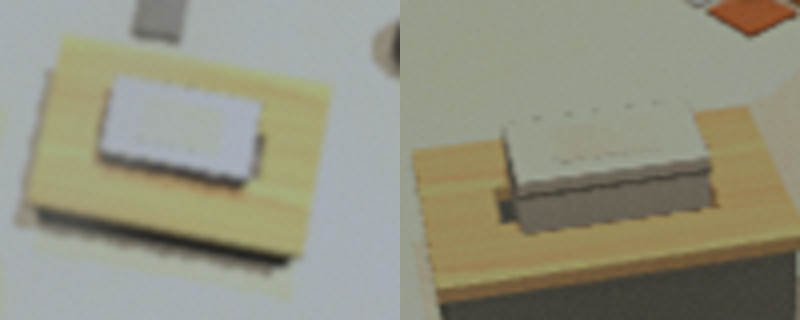

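The first case lies flat and centred on the cover, about 2 mm off. Next is case B at (.4445,.379).

Call:
servo_tool:
  commands:
    - {"xyz":[0,0,0],"turn":-0.022}
    - {"xyz":[-22.7,37,0],"turn":0}
    - {"xyz":[-22.7,37,0],"turn":0}
    - {"xyz":[-22.7,37,0],"turn":0}
    - {"xyz":[-22.7,37,0],"turn":0}
    - {"xyz":[-22.7,37,0],"turn":0}
    - {"xyz":[-22.7,37,0],"turn":0}
    - {"xyz":[0,0,50],"turn":0}
    - {"xyz":[0,0,50],"turn":0}
    - {"xyz":[0,0,0],"turn":0}
    - {"xyz":[0,0,0],"turn":0}
  fingers: 0.92

```text
time_s: 38.7
position: [0.4462, 0.3765, 0.1551]
orientation: [-3.14, 0.002, -1.739]
force: [-0.6, -0.0, 1.0]
gripper_width: 0.0807
grasp_force: 0.0
```

```bash
python3 -c "
from h import *
plan(.4445,.379,.028,-.165-np.pi/2)"
```

```text
t38.7 pos [0.4462 0.3765 0.1551] yaw -1.739 turn -0.004 shift mm x -2.2 y 2.0 z 127.1 w 0.0807 gf 0.0 F [-0.6 -0.   1. ]
```

Call:
servo_tool:
  commands:
    - {"xyz":[-1.5,1.2,35],"turn":0}
    - {"xyz":[0,0,35],"turn":0}
    - {"xyz":[0,0,30],"turn":0}
    - {"xyz":[0,0,17],"turn":0}
    - {"xyz":[0,0,8],"turn":0}
    - {"xyz":[0,0,0],"turn":0}

```text
time_s: 39.45
position: [0.4444, 0.3784, 0.0288]
orientation: [-3.141, 0.001, -1.739]
force: [0.6, -0.2, -0.2]
gripper_width: 0.0807
grasp_force: 0.0
```

Call:
servo_tool:
  commands:
    - {"xyz":[0,0,0],"turn":0}
    - {"xyz":[0,0,0],"turn":0}
    - {"xyz":[0,0,0],"turn":0}
    - {"xyz":[0,0,0],"turn":0}
    - {"xyz":[0,0,0],"turn":0}
    - {"xyz":[0,0,0],"turn":0}
  fingers: 0.4

```text
time_s: 40.2
position: [0.444, 0.3783, 0.0287]
orientation: [-3.141, 0.001, -1.739]
force: [-4.2, 0.3, 6.0]
gripper_width: 0.0598
grasp_force: 40.0
```

```bash
python3 -c "
from h import *
plan(.6028,.0083,.15,-1.761)"
```

```text
t40.2 pos [0.444  0.3783 0.0287] yaw -1.739 turn 0.022 shift mm x 333.3 y -225.9 z -121.3 w 0.0598 gf 40.0 F [-4.2  0.3  6. ]
```

Call:
servo_tool:
  commands:
    - {"xyz":[0,0,-30],"turn":0}
    - {"xyz":[0,0,-40],"turn":0}
    - {"xyz":[0,0,-40],"turn":0}
    - {"xyz":[0,0,-40],"turn":0}
    - {"xyz":[0,0,-30],"turn":0.022}
    - {"xyz":[37,-25.1,0],"turn":0}
    - {"xyz":[37,-25.1,0],"turn":0}
    - {"xyz":[37,-25.1,0],"turn":0}
    - {"xyz":[37,-25.1,0],"turn":0}
    - {"xyz":[37,-25.1,0],"turn":0}
    - {"xyz":[37,-25.1,0],"turn":0}
    - {"xyz":[37,-25.1,0],"turn":0}
    - {"xyz":[37,-25.1,0],"turn":0}
    - {"xyz":[37,-25.1,0],"turn":0}
    - {"xyz":[0,0,0],"turn":0}
    - {"xyz":[0,0,0],"turn":0}
    - {"xyz":[0,0,0],"turn":0}

```text
time_s: 42.32
position: [0.6024, 0.009, 0.208]
orientation: [3.141, 0.0, -1.76]
force: [0.4, -0.5, -2.7]
gripper_width: 0.0596
grasp_force: 40.0
```

```bash
python3 -c "
from h import *
plan(.603,.0083,.1513,-1.761)"
```

```text
t42.3 pos [0.6024 0.009  0.208 ] yaw -1.760 turn 0.001 shift mm x 0.5 y -0.7 z 56.7 w 0.0596 gf 40.0 F [ 0.4 -0.5 -2.7]
```

Call:
servo_tool:
  commands:
    - {"xyz":[0.5,-0.7,20],"turn":0}
    - {"xyz":[0,0,18],"turn":0}
    - {"xyz":[0,0,10],"turn":0}
    - {"xyz":[0,0,5],"turn":0}
    - {"xyz":[0,0,3],"turn":0}
    - {"xyz":[0,0,0],"turn":0}
    - {"xyz":[0,0,0],"turn":0}

```text
time_s: 43.2
position: [0.6036, 0.0076, 0.1526]
orientation: [-3.141, 0.0, -1.761]
force: [-1.5, 0.7, -2.1]
gripper_width: 0.0598
grasp_force: 40.0
```

Call:
servo_tool:
  commands:
    - {"xyz":[0,0,0],"turn":0}
    - {"xyz":[0,0,0],"turn":0}
    - {"xyz":[0,0,0],"turn":0}
    - {"xyz":[0,0,0],"turn":0}
    - {"xyz":[0,0,-20],"turn":0}
    - {"xyz":[0,0,-30],"turn":0}
    - {"xyz":[0,0,-40],"turn":0}
    - {"xyz":[0,0,-20],"turn":0}
    - {"xyz":[-50,0,0],"turn":0}
    - {"xyz":[-50,0,0],"turn":0}
    - {"xyz":[-50,0,0],"turn":0}
    - {"xyz":[-50,0,0],"turn":0}
    - {"xyz":[0,0,0],"turn":0}
  fingers: 0.98

```text
time_s: 44.82
position: [0.6413, 0.2072, 0.261]
orientation: [3.141, -0.0, -1.758]
force: [0.4, 0.3, -1.2]
gripper_width: 0.0861
grasp_force: 0.0
```

Run:
```python
from h import *
plan(.5615,.3795,.15,.096-np.pi/2)
dt=imaging.camera("top"); ds=imaging.camera("scene")
P=W["case"]+[0,0,.122]
for d in (dt,ds): print(wfit(d,d["color"],P,[.6028,.0083,-.19],(1.2,.8)))
a=cv2.resize(dt["color"][125:205,235:335,::-1],None,fx=4,fy=4,interpolation=cv2.INTER_CUBIC);b=cv2.resize(ds["color"][150:230,190:290,::-1],None,fx=4,fy=4,interpolation=cv2.INTER_CUBIC)
cv2.imwrite("pics/k.png",np.hstack([a,b]))
```

```text
t44.8 pos [0.6413 0.2072 0.261 ] yaw -1.758 turn -0.283 shift mm x -179.2 y 63.0 z 111.0 w 0.0861 gf 0.0 F [ 0.4  0.3 -1.2]
(array([ 0.6043,  0.0097, -0.2047]), np.float64(0.47))
(array([ 0.6087,  0.0035, -0.2088]), np.float64(0.44))
```

View pics/k.png

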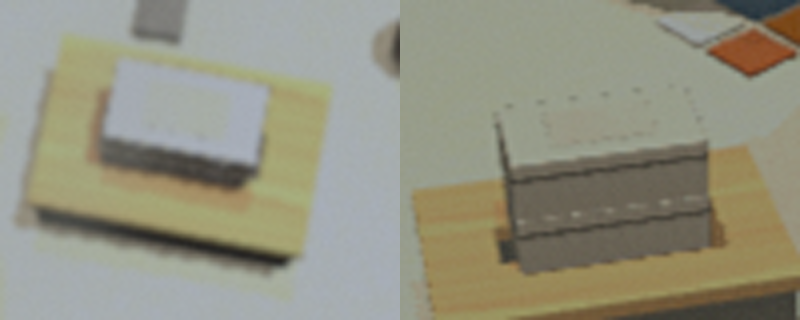

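Two cases are stacked flush, seen in both views. Case A is last.

Call:
servo_tool:
  commands:
    - {"xyz":[0,0,0],"turn":-0.1415}
    - {"xyz":[0,0,0],"turn":-0.1415}
    - {"xyz":[-36,12.5,0],"turn":0}
    - {"xyz":[-36,12.5,0],"turn":0}
    - {"xyz":[-36,12.5,0],"turn":0}
    - {"xyz":[-36,12.5,0],"turn":0}
    - {"xyz":[-36,12.5,0],"turn":0}
    - {"xyz":[0,0,55],"turn":0}
    - {"xyz":[0,0,55],"turn":0}
    - {"xyz":[0,0,0],"turn":0}
    - {"xyz":[0,0,0],"turn":0}

```text
time_s: 46.3
position: [0.5638, 0.3774, 0.1546]
orientation: [-3.139, 0.001, -1.479]
force: [0.2, -0.2, 1.0]
gripper_width: 0.0858
grasp_force: 0.0
```

```bash
python3 -c "
from h import *
plan(.562,.380,.028,.097-np.pi/2)"
```

```text
t46.3 pos [0.5638 0.3774 0.1546] yaw -1.479 turn -0.005 shift mm x -2.8 y 1.5 z 126.6 w 0.0858 gf 0.0 F [ 0.2 -0.2  1. ]
```

Call:
servo_tool:
  commands:
    - {"xyz":[-1.8,0.8,35],"turn":0}
    - {"xyz":[0,0,35],"turn":0}
    - {"xyz":[0,0,30],"turn":0}
    - {"xyz":[0,0,17],"turn":0}
    - {"xyz":[0,0,8],"turn":0}
    - {"xyz":[0,0,0],"turn":0}

```text
time_s: 47.05
position: [0.562, 0.3795, 0.028]
orientation: [-3.141, 0.001, -1.478]
force: [-0.3, -0.2, 1.0]
gripper_width: 0.0858
grasp_force: 0.0
```

Call:
servo_tool:
  commands:
    - {"xyz":[0,0,0],"turn":0}
    - {"xyz":[0,0,0],"turn":0}
    - {"xyz":[0,0,0],"turn":0}
    - {"xyz":[0,0,0],"turn":0}
    - {"xyz":[0,0,0],"turn":0}
    - {"xyz":[0,0,0],"turn":0}
  fingers: 0.4

```text
time_s: 47.8
position: [0.5612, 0.3792, 0.0275]
orientation: [3.142, 0.0, -1.478]
force: [-3.2, -0.6, 5.6]
gripper_width: 0.06
grasp_force: 40.0
```

```bash
python3 -c "
from h import *
plan(.603,.0083,.19,-1.761)"
```

```text
t47.8 pos [0.5612 0.3792 0.0275] yaw -1.478 turn 0.283 shift mm x 356.3 y -111.1 z -162.5 w 0.0600 gf 40.0 F [-3.2 -0.6  5.6]
```

Call:
servo_tool:
  commands:
    - {"xyz":[0,0,-30],"turn":0}
    - {"xyz":[0,0,-45],"turn":0}
    - {"xyz":[0,0,-45],"turn":0}
    - {"xyz":[0,0,-45],"turn":0}
    - {"xyz":[0,0,-45],"turn":0.1415}
    - {"xyz":[0,0,0],"turn":0.1415}
    - {"xyz":[39.6,-12.3,0],"turn":0}
    - {"xyz":[39.6,-12.3,0],"turn":0}
    - {"xyz":[39.6,-12.3,0],"turn":0}
    - {"xyz":[39.6,-12.3,0],"turn":0}
    - {"xyz":[39.6,-12.3,0],"turn":0}
    - {"xyz":[39.6,-12.3,0],"turn":0}
    - {"xyz":[39.6,-12.3,0],"turn":0}
    - {"xyz":[39.6,-12.3,0],"turn":0}
    - {"xyz":[39.6,-12.3,0],"turn":0}
    - {"xyz":[0,0,0],"turn":0}
    - {"xyz":[0,0,0],"turn":0}
    - {"xyz":[0,0,0],"turn":0}

```text
time_s: 50.05
position: [0.6025, 0.009, 0.2369]
orientation: [3.141, 0.0, -1.761]
force: [-0.4, -0.2, -2.4]
gripper_width: 0.0598
grasp_force: 40.0
```

```bash
python3 -c "
from h import *
plan(.603,.0083,.1885,-1.761)"
```

```text
t50.0 pos [0.6025 0.009  0.2369] yaw -1.761 turn 0.000 shift mm x 0.6 y -0.6 z 48.4 w 0.0598 gf 40.0 F [-0.4 -0.2 -2.4]
```

Call:
servo_tool:
  commands:
    - {"xyz":[0,0,20],"turn":0}
    - {"xyz":[0,0,14],"turn":0}
    - {"xyz":[0,0,8],"turn":0}
    - {"xyz":[0,0,4],"turn":0}
    - {"xyz":[0,0,2],"turn":0}
    - {"xyz":[0,0,0],"turn":0}
    - {"xyz":[0,0,0],"turn":0}

```text
time_s: 50.92
position: [0.6028, 0.0082, 0.1895]
orientation: [-3.141, 0.0, -1.761]
force: [0.5, 0.1, -2.8]
gripper_width: 0.0596
grasp_force: 40.0
```

Call:
servo_tool:
  commands:
    - {"xyz":[0,0,0],"turn":0}
    - {"xyz":[0,0,0],"turn":0}
    - {"xyz":[0,0,0],"turn":0}
    - {"xyz":[0,0,0],"turn":0}
    - {"xyz":[0,0,-20],"turn":0}
    - {"xyz":[0,0,-30],"turn":0}
    - {"xyz":[0,0,-30],"turn":0}
    - {"xyz":[-50,0,0],"turn":0}
    - {"xyz":[-50,0,0],"turn":0}
    - {"xyz":[-50,0,0],"turn":0}
    - {"xyz":[-50,0,0],"turn":0}
    - {"xyz":[-50,0,0],"turn":0}
    - {"xyz":[0,0,0],"turn":0}
    - {"xyz":[0,0,0],"turn":0}
  fingers: 0.98

```text
time_s: 52.68
position: [0.6497, 0.2538, 0.2686]
orientation: [3.141, -0.001, -1.761]
force: [0.1, 0.6, 0.0]
gripper_width: 0.0853
grasp_force: 0.0
```

Run:
```python
from h import *
plan(.6,.3,.3)
dt=imaging.camera("top"); ds=imaging.camera("scene")
P=W["case"]+[0,0,.16]
for d in (dt,ds): print(wfit(d,d["color"],P,[.6028,.0083,-.19],(1.2,.8)))
p=[.602,.009,-.19]
for d in (dt,ds): print("cover",wfit(d,d["color"],W["cover"][:160]+[0,0,.066],p,(1.2,.8)))
a=cv2.resize(dt["color"][125:245,130:330,::-1],None,fx=2,fy=2,interpolation=cv2.INTER_CUBIC);b=cv2.resize(ds["color"][130:250,190:290,::-1],None,fx=4,fy=4,interpolation=cv2.INTER_CUBIC)
a=cv2.copyMakeBorder(a,0,240,0,0,0); cv2.imwrite("pics/l.png",np.hstack([a,b]))
```

```text
t52.7 pos [0.6497 0.2538 0.2686] yaw -1.761 turn 0.000 shift mm x -36.0 y 57.6 z -31.4 w 0.0853 gf 0.0 F [0.1 0.6 0. ]
(array([ 0.6047,  0.0104, -0.2433]), np.float64(0.46))
(array([ 0.6089,  0.0103, -0.2046]), np.float64(0.47))
cover (array([ 0.6038,  0.0149, -0.2141]), np.float64(0.38))
cover (array([ 0.6034,  0.0066, -0.1854]), np.float64(0.46))
```

View pics/l.png

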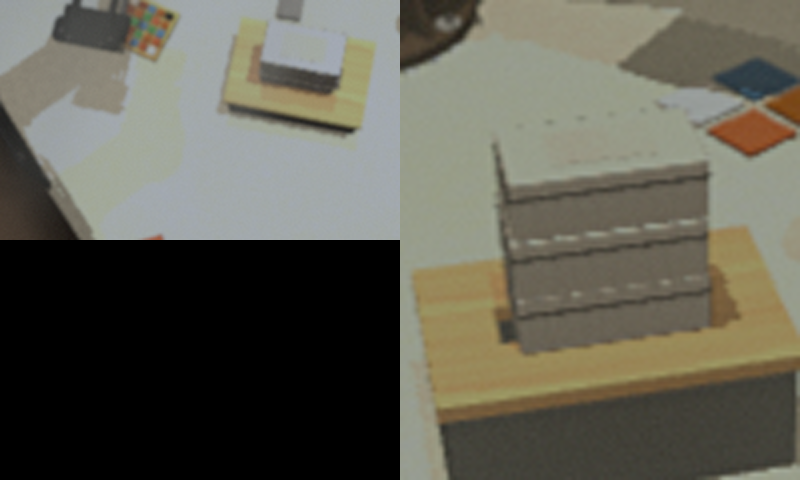

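The column of three cases stands straight and centred on the seated cover, no white cases are left on the table, and the robot is clear. Handing in.

```bash
python3 -c "
from bench import manip
print(manip.job_done())"
```

```text
the job is handed in; nothing more can be done
None
```

I put all three jars in the tub, seated the cover level on it, and stacked the three white cases centred in one column; the job is handed in, but no verdict was returned.

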